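# Pack the ring mandrel and ring clamp in their fitted case and shut the lid

### The arm

A 7-joint arm with a two-finger parallel gripper is mounted at the origin on the work surface. World frame = base frame: x ahead of the robot, y to its left, z up, the work surface at z = 0. Lengths are in m, angles in rad, forces in N, time in s.
With the tool pointing down it reaches from about 0.4 to 0.875 m from the base axis. Payload 19.3 kg.
Tool frame: the origin (TCP) lies at the very end of the fingers, on their centre line; the grasp point (between the pads) lies 19 mm behind it; z points along the fingers, y is the line along which they close (so a half turn about z gives the same grasp; the last joint's range is limited). The gripper opens to 85 mm and grips with 20 to 120 N. Pads are 22 mm wide; open, the fingers measure 114 mm over their backs; the gripper's body (76 mm by 85 mm) begins 54 mm behind the grasp point. The pads swing forward as they close: fully open they stand 13 mm farther back than shut.
Start: joints at [-1.351, 0.521, -0.036, 1.599, 0.021, 1.021, -0.113], TCP at [0.179, 0.599, 0.231] pointing down, gripper open.
Joint ranges: [-2.91, 2.91], [-0.3, 2.13], [-1.5, 1.42], [0.17, 2.43], [-1.26, 4.41], [0.16, 1.93], [-2.52, 2.52]. Speed limits (rad/s): [1.89, 1.89, 2.39, 2.39, 3.01, 3.01, 3.01].

### API

Orientations are given as [roll, pitch, yaw] about the fixed x, y, z axes, in that order (R = Rz(yaw) Ry(pitch) Rx(roll)).
In Python, from workcell import monitor, optics, job_done gives the robot as it stands.
- The arm moves only by the shell command python3 -m handwheel 'ROWS' [FORCE]. ROWS is JSON, a list of rows, each an object of numbers: "dx", "dy", "dz": the shift along the tool's x, y, z in cm; "wx", "wy", "wz": the turn, a rotation vector about the tool's x, y, z in rad; "claw": the opening in per cent of the stroke, from 0 (shut) to 100 (fully open). A call has 1 to 8 rows; each row shifts and turns the commanded pose from where the row before left it, along the tool's axes as they then stand; what a row does not reach is not made up. A row lasts 1/8 s, in which the tool goes at most 62.5 mm and 10.7 degrees, less where a joint would pass 70% of its speed; a pose out of reach is approached as far as the arm can. A call with a gripper value outside its range is refused whole. The fingers move at their own pace and stop on an object; FORCE is the grip in N (left out, the last holds). Time passes only in rows, so rows that do not move let the fingers close. It gives the time, the measured TCP pose, the force, the opening and the grip force at its end, in the units of the state.
- monitor.observe(): the state, without advancing time (a new reading comes with each control period).
- optics.grab_frame(name): name is "side" or "top"; returns a dict with "frame" (400x640x3 uint8, blue, green, red), "fovy" (degrees; the focal length in pixels is half the picture's height over the tangent of half this angle, whatever the lens; pixels are square), "cx", "cy" (the principal point, pixels), "R" (3x3) and "t" (3): a world point X has camera coordinates R X + t. Camera axes: x right, y down, z forward; pixel columns grow to the right and rows downward; lengths in m; the calibration is good to about 2 mm. A picture is of the moment at which its call begins. There is no depth.
- job_done(): hands the job in; it is judged then, once.
Trained networks look in the newest picture that a camera, given by its name, has taken for a name from the list of things; names that differ only in an ending like _2 or _b are one class to them, and where a whole thing is asked for, a point or a joint stands for the part that bears it (a point fixed in the world has none). Each returns a list of dicts, best first, with "p" (0 to 1); they miss things now and then, are a little off and sometimes report something else, mostly with a low value. They report only what shows in the picture. A call takes as long as a camera call. They do not tell look-alikes from the thing itself.
- optics.masks_of(name, camera): "region" (400x640 bool, what is visible of it) and "rect" ([left, top, width, height] in pixels, round what is visible of it).
The state is a dict: "clock": time; "qpos": joint angles; "qd": joint speeds; "joint_efforts": joint torques, N m; "position": TCP position; "tool_rot": TCP orientation; "force": force on the tool from outside, world axes, zero at the start; "moment": the same for the moment, N m; "grip_width": finger opening in m; "finger_force": force on a finger pad.
Only numpy, scipy, OpenCV 4.12 (cv2) and the standard library are available. Lean on these libraries where they do the work, as an engineer would, in place of code of your own. Each camera call takes 0.05 s, during which the arm holds its last target. There are 200 camera calls.

### The job

Pack up the goldsmith's tool case: lay the wooden ring clamp, which is lying askew across the bays inside it, and the tapered ring mandrel from the bench down flat in their own fitted bays (the mandrel's wooden handle in the wide end of the long bay), so that nothing stands above the rim. Set the tools down rather than dropping them, then swing the lid gently down until it is fully shut, without slamming it. Leave the file, jar and hammer on the bench where they are.

Things in the scene. Friction and masses are not known exactly. Their poses are not given: they have to be found in the camera images.
- case: dark wooden case, fixed, 182 (x) x 222 (y) x 50 mm high, walls 6 mm; origin: centre of its underside, z up, y along its length, +x to the hinged far side. Inner floor 10 mm, rim 50 mm above the bench. Grey felt blocks, tops 36 mm above the bench, fill its ends (45 to 105 mm from the middle along y) except for two bays along y; the middle 90 mm is bare cork floor: fingers fit beside a tool there
- mandrel_bay (a point): middle of the long bay, on the inner floor (42 mm in front, -x, of the case's centre). The bay is 210 mm long and runs along the case's y; its -y end is 38 mm wide for the handle and its +y end 24 mm wide for the taper; the front wall's inner face is 43 mm from the bay's centre line
- clamp_bay (a point): middle of the clamp bay, on the inner floor (28 mm behind, +x, the case's centre). The bay runs along the case's y, is 36 mm wide and 158 mm long; the upright lid's plane is 63 mm behind its centre line and the mandrel bay's centre line 70 mm in front
- lid (a joint): lid angle, rad: 0 shut, 1.57 upright; starts open at 1.6 to 1.8, stop at 1.9. Stiff hinge (0.4 N m friction): the 300 g lid stays where it is left and is closed by pushing its outer (far) face over towards the robot and down, 2 to 6 N near its free edge
- lid_hinge (a point): middle of the lid's hinge line, on the top of the case's far wall, 91 mm in +x from the case's centre, 50 mm above the bench; the hinge line runs along the case's y
- lid_edge (a point): middle of the lid's free edge, on its outer face (the upper face when shut). The lid is a dark wooden board 182 mm from hinge to free edge, 222 mm along the hinge, 10 mm thick; shut, its upper face is 60 mm above the bench
- mandrel: ring mandrel, 190 mm long, about 0.22 kg, on the bench left or right of the case: pale wooden handle, flat section, 66 long x 32 wide x 24 mm high, then a tapered round steel shaft 124 mm long, 22 mm thick down to 14 mm at the tip. Origin half-way along, on the underside (shaft 20 mm thick there, axis 12 mm above it); x points from handle to tip; handle from x = -95 to -29 mm
- mandrel_handle (a point): centre of the mandrel's wooden handle
- clamp: wooden ring clamp: a pale wooden bar of two jaws with a brass band round the middle, 140 long (its x) x 28 wide x 24 mm high, 90 g, origin at the centre of its underside, either way round fits. At the start it lies crosswise on top of the felt blocks in the case's +y end, 36 mm above the bench, and so stands 10 mm above the rim
- file: bystander: flat file with a brown wooden handle, 190 mm long, on the other side of the case from the mandrel; its origin is near its middle on the underside
- jar: bystander: amber glass jar 60 mm across, 75 mm high, origin at its underside's centre
- hammer: bystander: hammer 200 mm long, lying on the bench, origin at its underside
Mind the look-alikes: they are no part of the job. Leave any red or turquoise look-alike of the mandrel alone.

How it is judged:
On the way:
1. both tools lie at rest down in their own bays while the lid is still open (x of mandrel in the frame of case between -0.05 and -0.034 m and y of mandrel in the frame of case between -0.014 and 0.014 m and z of each of mandrel, clamp in the frame of case below 0.016 m and y of mandrel_handle in the frame of case below -0.03 m and angle between the x axis of mandrel and the y axis of case, either way round below 0.12 rad and x of clamp in the frame of case between 0.02 and 0.036 m and y of clamp in the frame of case between -0.014 and 0.014 m and angle between the x axis of clamp and the y axis of case, either way round below 0.15 rad and linear speed of each of mandrel, clamp below 0.02 m/s and value of joint lid above 0.8 rad), for 0.2 s.
At the end, for the whole second after the job is handed in: lid shut within 0.03 rad and still; mandrel at rest in the long bay, handle in the wide -y end, and clamp in its bay: each within 8 mm across and 14 mm along of the bay's middle, 0.12 rad (mandrel) or 0.15 rad (clamp) of its direction, origin under 16 mm above the bench (x of mandrel in the frame of case between -0.05 and -0.034 m and y of mandrel in the frame of case between -0.014 and 0.014 m and z of each of mandrel, clamp in the frame of case below 0.016 m and y of mandrel_handle in the frame of case below -0.03 m and angle between the x axis of mandrel and the y axis of case, either way round below 0.12 rad and x of clamp in the frame of case between 0.02 and 0.036 m and y of clamp in the frame of case between -0.014 and 0.014 m and angle between the x axis of clamp and the y axis of case, either way round below 0.15 rad and linear speed of each of mandrel, clamp below 0.02 m/s and value of joint lid below 0.03 rad and velocity of joint lid between -0.05 and 0.05 rad/s); the robot touches nothing.
It fails at once if a bystander (file, jar or hammer) is moved more than 30 mm (distance of any of file, jar, hammer from where it was at the start of the episode above 0.03 m).
It fails at once if the mandrel or clamp is dropped (let go, it falls freely by more than about 25 mm: over 0.7 m/s) ((contact force between the fingers and mandrel below 0.1 N and linear speed of mandrel above 0.7 m/s) or (contact force between the fingers and clamp below 0.1 N and linear speed of clamp above 0.7 m/s)).
It fails at once if the lid is slammed (it turns shut faster than 3 rad/s) (velocity of joint lid below -3 rad/s).
It also fails if it takes over 67 s, if anything falls off the work surface, if the arm or the gripper's body presses on something with over 40 N, if the wrist force passes 120 N, or if a joint passes its speed limit or range.

## Working session

There is one attempt and no reset: what is moved stays moved. The work goes in short steps, Python scripts to look and compute and a shell command to move; the robot and the scene stay as the last step left them, time stands still between calls to the robot, and variables do not carry over. Pictures are saved under pics/ and viewed, at most 10 in all, crops included, and the job is handed in when it is done.

```bash
mkdir -p pics; ls; python3 - <<'E'
from workcell import monitor, optics
import cv2,numpy as np,pickle
s=monitor.observe();print({k:np.round(v,3) for k,v in s.items()})
D={}
for c in("side","top"):
    f=optics.grab_frame(c);cv2.imwrite(f"pics/{c}0.png",f["frame"]);
    print(c,f["fovy"],f["cx"],f["cy"],np.round(f["R"],3).tolist(),np.round(f["t"],3))
    for n in("case","lid","mandrel","mandrel_handle","clamp","file","jar","hammer"):
        m=optics.masks_of(n,c);D[c,n]=m
        print(n,[(round(x["p"],2),x["rect"]) for x in m[:3]])
    D[c]=f
pickle.dump(D,open("d0.pkl","wb"))
E
```

```text
pics
{'clock': np.float64(0.0), 'qpos': array([-1.351,  0.522, -0.036,  1.6  ,  0.021,  1.021, -0.113]), 'qd': array([ 0.   , -0.001, -0.   , -0.001, -0.   ,  0.001,  0.003]), 'joint_efforts': array([-0.0000e+00, -9.2711e+01,  1.9800e+00, -3.6992e+01,  1.8000e-02,
        8.0000e-03, -0.0000e+00]), 'position': array([0.179, 0.599, 0.231]), 'tool_rot': array([-3.14 ,  0.   ,  2.852]), 'force': array([0.076, 0.279, 0.38 ]), 'moment': array([0.032, 0.008, 0.001]), 'finger_force': np.float64(0.0), 'grip_width': np.float64(0.086)}
side 57.05202360049932 322.97262846215455 191.27538841993268 [[0.997, -0.069, 0.022], [-0.032, -0.689, -0.724], [0.065, 0.722, -0.689]] [-0.474  0.127  1.093]
case [(0.87, [314.0, 147.0, 90.3, 112.2]), (0.55, [327.6, 196.0, 44.7, 11.9]), (0.46, [384.2, 147.4, 19.1, 102.0])]
lid [(0.77, [381.5, 146.7, 23.6, 102.9])]
mandrel [(0.78, [325.1, 115.6, 24.3, 25.8]), (0.74, [283.0, 150.2, 51.8, 12.3]), (0.71, [230.3, 144.4, 20.5, 32.9])]
mandrel_handle [(0.82, [285.2, 147.9, 47.9, 13.7]), (0.65, [228.0, 146.1, 24.1, 37.8]), (0.55, [324.7, 111.1, 21.2, 27.7])]
clamp [(0.
[... 177 characters left out ...]
2245 328.76142003254984 201.565261314847 [[-0.06, -0.998, 0.0], [-0.975, 0.059, -0.215], [0.215, -0.013, -0.977]] [0.105 0.468 1.044]
case [(0.58, [310.6, 107.1, 90.7, 101.0])]
lid [(0.6, [317.7, 104.4, 86.9, 42.5]), (0.46, [312.4, 103.0, 92.1, 103.3]), (0.46, [225.1, 187.9, 25.3, 62.6])]
mandrel [(0.89, [226.1, 187.7, 25.9, 63.8]), (0.72, [144.9, 162.6, 58.4, 37.3])]
mandrel_handle [(0.77, [147.0, 164.9, 56.7, 37.7]), (0.66, [213.4, 290.3, 63.2, 35.1]), (0.62, [226.0, 191.5, 24.6, 64.1])]
clamp [(0.78, [324.3, 148.1, 13.1, 47.9])]
file [(0.68, [440.0, 169.3, 53.7, 38.2])]
jar [(0.72, [453.2, 106.8, 24.9, 27.7]), (0.61, [225.6, 189.0, 23.3, 60.7])]
hammer [(0.55, [222.8, 101.8, 26.8, 64.2])]
```

```bash
python3 - <<'E'
import cv2,numpy as np
a=cv2.imread("pics/side0.png")[100:380,200:480];b=cv2.imread("pics/top0.png")[80:340,130:510]
cv2.imwrite("pics/s1.png",cv2.resize(a,None,fx=2.1,fy=2.1));cv2.imwrite("pics/t1.png",cv2.resize(b,None,fx=2.1,fy=2.1))
E
```

```text
(no output)
```

View pics/s1.png

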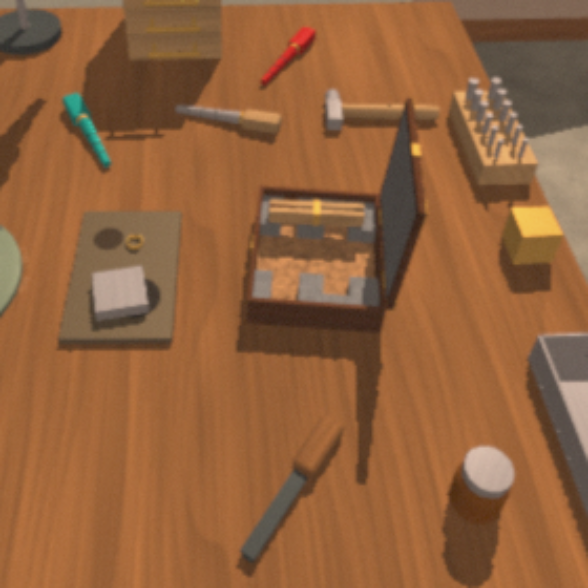

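View pics/t1.png

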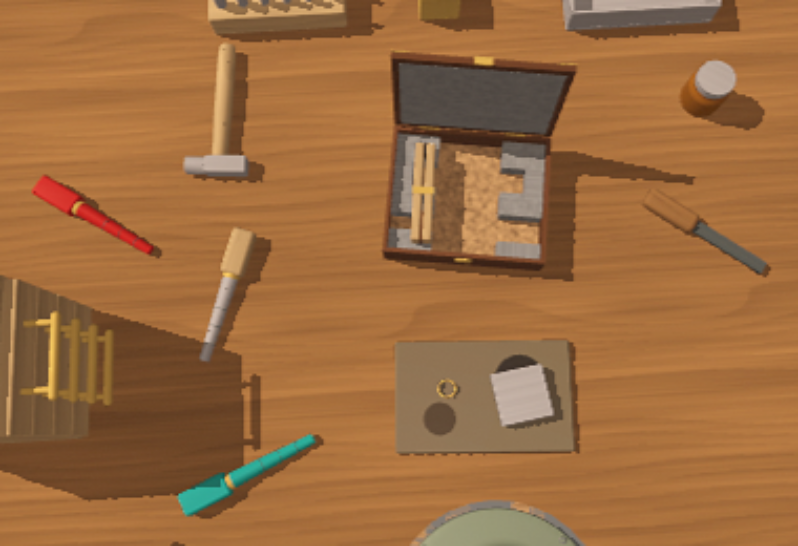

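The side picture shows the case near px (340,200), with the clamp lying across its +y end. The steel mandrel is at about (310,156), its handle to the right. The top picture shows the real mandrel (pale handle, steel shaft) at about (239,220), handle pointing away from the robot. The red and turquoise ones are decoys.

```bash
cat > h.py <<'E'
import numpy as np,cv2
def K(f):
    F=200/np.tan(np.radians(f["fovy"])/2);return F,f["cx"],f["cy"]
def ray(f,u,v,z):
    F,cx,cy=K(f);R=np.array(f["R"]);t=np.array(f["t"])
    d=R.T@np.array([(u-cx)/F,(v-cy)/F,1]);o=-R.T@t
    return o+d*(z-o[2])/d[2]
def proj(f,X):
    F,cx,cy=K(f);c=np.array(f["R"])@np.array(X)+np.array(f["t"]);return np.array([cx+F*c[0]/c[2],cy+F*c[1]/c[2]])
def axis(f,region,z):
    v,u=np.nonzero(region);P=np.array([ray(f,a+.5,b+.5,z)[:2] for a,b in zip(u,v)])
    r=cv2.minAreaRect(P.astype(np.float32)*1000)
    return np.array(r[0])/1000,np.array(r[1]),r[2],P
E
python3 - <<'E'
from h import *
import pickle
D=pickle.load(open("d0.pkl","rb"))
f=D["top"];g=D["side"]
T=lambda a,b:(130+a/2.1,80+b/2.1)
S=lambda a,b:(200+a/2.1,100+b/2.1)
for n,(a,b),z in [("rim nl",(386,255),.05),("rim nr",(543,265),.05),("fl",(397,128),.05),("fr",(551,137),.05),("hEnd",(240,230),.02),("tip",(205,360),.012),("clasp",(462,261),.05)]:
    print("top",n,np.round(ray(f,*T(a,b),z),4))
for n,(a,b),z in [("fl",(376,194),.05),("nl",(262,188),.05),("nr",(248,305),.05),("fr",(382,318),.05),("hEnd",(280,120),.02),("tip",(178,109),.012)]:
    print("side",n,np.round(ray(g,*S(a,b),z),4))
from shapely import x if False else None
E
python3 - <<'E'
from h import *
import pickle
D=pickle.load(open("d0.pkl","rb"))
for c,n,i,z in[("top","mandrel",0,.012),("side","mandrel",1,.012),("top","clamp",0,.06),("side","clamp",0,.055),("top","jar",0,.05),("top","hammer",0,.01)]:
    r=axis(D[c],D[c,n][i]["region"],z);print(c,n,[np.round(x,3) for x in r[:3]])
E
```

```text
top mandrel [array([0.444, 0.347]), array([ 37.191, 192.262]), np.float64(71.222)]
side mandrel [array([0.446, 0.344]), array([ 55.262, 187.349]), np.float64(72.392)]
top clamp [array([0.559, 0.064]), array([ 28.312, 142.028]), np.float64(83.557)]
side clamp [array([0.562, 0.054]), array([ 48.613, 138.797]), np.float64(83.767)]
top jar [array([ 0.692, -0.351]), array([54.751, 96.716]), np.float64(41.473)]
top hammer [array([0.719, 0.357]), array([ 88.009, 205.542]), np.float64(89.142)]  File "<stdin>", line 11
    from shapely import x if False else None
                          ^^
SyntaxError: invalid syntax
```

```bash
python3 - <<'E'
from h import *
import pickle
from scipy.optimize import least_squares
D=pickle.load(open("d0.pkl","rb"))
f=D["top"];g=D["side"]
T=lambda a,b:(130+a/2.1,80+b/2.1)
S=lambda a,b:(200+a/2.1,100+b/2.1)
for n,(a,b),z in [("hEnd",(240,230),.02),("tip",(205,360),.012)]:
    print("top",n,np.round(ray(f,*T(a,b),z),4))
for n,(a,b),z in [("hEnd",(280,120),.02),("tip",(178,109),.012)]:
    print("side",n,np.round(ray(g,*S(a,b),z),4))
obs=[(f,T(386,254),(-91,111)),(f,T(543,264),(-91,-111)),(f,T(397,128),(91,111)),(f,T(551,137),(91,-111)),
(g,S(376,194),(91,111)),(g,S(262,188),(-91,111)),(g,S(248,305),(-91,-111)),(g,S(382,318),(91,-111))]
def W(p,x,y,z):
    c,s=np.cos(p[2]),np.sin(p[2]);return p[0]+c*x-s*y,p[1]+s*x+c*y,z
def res(p): return np.concatenate([proj(c,W(p,l[0]/1e3,l[1]/1e3,.05))-o for c,o,l in obs])
r=least_squares(res,[.58,0,0],loss="soft_l1");print(r.x,np.round(r.fun.reshape(-1,2),1).tolist())
p=r.x
print("mbay",np.round(W(p,-.042,0,.01),4),"cbay",np.round(W(p,.028,0,.01),4),"hinge",np.round(W(p,.091,0,.05),4))
# lid angle: free edge corners
for a in(1.5,1.6,1.7,1.8):
    L=[W(p,.091-.182*np.cos(a)-0.*np.sin(a),y,.05+.182*np.sin(a)) for y in(.111,-.111)]
    print(a,[np.round((proj(f,X)-[130,80])*2.1) for X in L],[np.round((proj(g,X)-[200,100])*2.1) for X in L])
E
```

```text
top hEnd [0.5318 0.3229 0.02  ]
top tip [0.3532 0.3748 0.012 ]
side hEnd [0.5349 0.3198 0.02  ]
side tip [0.3575 0.3687 0.012 ]
[ 0.5555765  -0.0029818  -0.13092986] [[-0.1, -0.6], [2.9, 0.0], [-0.5, -0.5], [1.2, 0.2], [0.2, 0.3], [-2.6, -0.2], [-1.1, -0.9], [1.3, -3.0]]
mbay [0.5139 0.0025 0.01  ] cbay [ 0.5833 -0.0066  0.01  ] hinge [ 0.6458 -0.0149  0.05  ]
1.5 [array([391.,  80.]), array([579.,  93.])] [array([384.,  97.]), array([395., 213.])]
1.6 [array([392.,  66.]), array([579.,  78.])] [array([398.,  98.]), array([411., 214.])]
1.7 [array([394.,  53.]), array([579.,  65.])] [array([411.,  99.]), array([426., 216.])]
1.8 [array([395.,  40.]), array([579.,  52.])] [array([424., 102.]), array([442., 219.])]
```

```bash
python3 - <<'E'
from h import *
import pickle
D=pickle.load(open("d0.pkl","rb"));f=D["top"];g=D["side"]
def crop(f,x,y):return cv2.resize(f["frame"][y:y+116,x:x+97],None,fx=4,fy=4,interpolation=cv2.INTER_CUBIC)
cv2.imwrite("pics/c2.png",np.hstack([crop(f,310,100),crop(g,312,145)]))
E
```

```text
(no output)
```

View pics/c2.png

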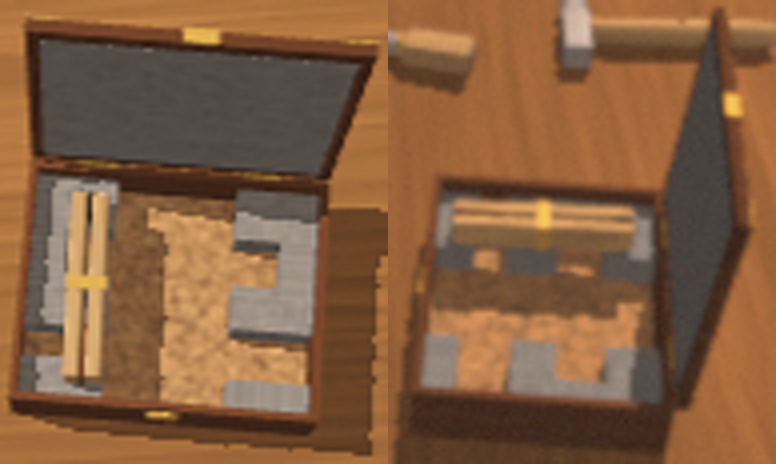

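```bash
cat > fit.py <<'E'
from h import *
import pickle
from scipy.optimize import least_squares
D=pickle.load(open("d0.pkl","rb"));f=D["top"];g=D["side"]
T=lambda a,b:(310+(a+.5)/4,100+(b+.5)/4)
S=lambda a,b:(312+(a-388+.5)/4,145+(b+.5)/4)
def W(p,x,y,z):
    c,s=np.cos(p[2]),np.sin(p[2]);return p[0]+c*x-s*y,p[1]+s*x+c*y,z
obs=[(f,T(13,402),(-91,111,50)),(f,T(310,422),(-91,-111,50)),(f,T(328,182),(91,-111,50)),
(f,T(229,289),(10,-45,36)),(f,T(233,243),(46,-45,36)),(f,T(229,330),(-23,-45,36)),(f,T(226,381),(-61,-45,36)),
(g,S(440,179),(-91,111,50)),(g,S(416,394),(-91,-111,50)),(g,S(667,408),(91,-111,50)),
(g,S(458,337),(-61,-45,36)),(g,S(510,343),(-23,-45,36)),(g,S(555,347),(10,-45,36)),(g,S(607,351),(46,-45,36))]
def res(p): return np.concatenate([proj(c,W(p,l[0]/1e3,l[1]/1e3,l[2]/1e3))-o for c,o,l in obs])
E
python3 - <<'E'
from fit import *
r=least_squares(res,[.55,0,-.1],loss="soft_l1",f_scale=.5);p=r.x
print(p,np.round(res(p).reshape(-1,2),1).tolist())
for c in(f,g):
    q=[o for o in obs if o[0] is c]
    print(least_squares(lambda p:np.concatenate([proj(c,W(p,l[0]/1e3,l[1]/1e3,l[2]/1e3))-o for c,o,l in q]),p).x)
print("mbay",np.round(W(p,-.042,0,.01),4),"cbay",np.round(W(p,.028,0,.01),4))
# lid edge corners in top: (28,18),(378,45); side (722,12),(745,230)
for a in(1.6,1.7,1.8):
    L=[W(p,.091-.182*np.cos(a),y,.05+.182*np.sin(a)) for y in(.111,-.111)]
    print(a,[np.round((proj(f,X)-[310,100])*4) for X in L],[np.round((proj(g,X)-[312,145])*4+[388,0]) for X in L])
# clamp top: z .06; top-corner pixel
for n,c,q in[("top",f,[T(80,193),T(100,193),T(72,378),T(92,378)]),("side",g,[S(453,203),S(633,207),S(633,222),S(453,220)])]:
    print(n,[np.round(ray(c,*x,.06)[:2],4).tolist() for x in q])
print("clamp corners top-left/right",np.round(ray(f,*T(80,282),.06),3))
E
```

```text
[ 0.55620275  0.00062402 -0.12913457] [[-0.9, -0.3], [2.6, -0.1], [0.2, -0.4], [0.9, -0.9], [0.4, -1.0], [0.3, -0.3], [0.5, -0.5], [-2.9, -1.3], [-1.9, -0.3], [1.4, 0.2], [-0.6, -0.3], [-0.6, -1.0], [-0.5, -1.3], [-1.1, -1.6]]
[ 0.5550089   0.00230945 -0.13378424]
[ 0.55938848 -0.00261476 -0.15364786]
mbay [0.5146 0.006  0.01  ] cbay [ 0.584 -0.003  0.01 ]
1.6 [array([21., 46.]), array([377.,  68.])] [array([697.,   3.]), array([722., 223.])]
1.7 [array([24., 20.]), array([377.,  42.])] [array([722.,   6.]), array([752., 226.])]
1.8 [array([26., -4.]), array([377.,  19.])] [array([746.,  11.]), array([781., 232.])]
top [[0.6299, 0.0629], [0.629, 0.0483], [0.4918, 0.077], [0.491, 0.0628]]
side [[0.4962, 0.0778], [0.6354, 0.0669], [0.6326, 0.0506], [0.4948, 0.0592]]
clamp corners top-left/right [0.562 0.067 0.06 ]
```

```bash
cat >> h.py <<'E'
def go(x,y,z,yaw):
    """tool-axis deltas (cm, rad) from the measured pose to a tool-down pose; yaw turn first"""
    from workcell import monitor
    from scipy.spatial.transform import Rotation as Ro
    s=monitor.observe();P=np.array(s["position"]);R=Ro.from_euler("xyz",s["tool_rot"])
    R2=Ro.from_euler("xyz",[np.pi,0,yaw])
    print("t",round(float(s["clock"]),2),"pos",np.round(P,4),"rpy",np.round(s["tool_rot"],3),"turn",np.round((R.inv()*R2).as_rotvec(),3),
     "shift before turn",np.round(R.inv().apply(np.array([x,y,z])-P)*100,2),"after",np.round(R2.inv().apply(np.array([x,y,z])-P)*100,2))
E
python3 - <<'E'
from fit import *
t=lambda a,b:(130+a/2.1,80+b/2.1)
s=lambda a,b:(200+a/2.1,100+b/2.1)
print("chest front base side",[np.round(ray(g,*s(a,58),0),3) for a in(130,220)],"top cam edge",[np.round(ray(f,*t(90,440),z),3) for z in(0,.1,.2)],[np.round(ray(f,*t(110,400),z),3) for z in(0,.1,.2)])
for a,b in((T(38,160),T(328,182)),(T(13,402),T(318,424)),(S(416,394),S(667,408))):
    c=f if b[1]<212 and a!=S(416,394) else g
    d=ray(c,*b,.05)-ray(c,*a,.05);print(np.degrees(np.arctan2(d[1],d[0])),np.linalg.norm(d))
go(.562,.063,.2,3.039)
E
```

```text
chest front base side [array([0.262, 0.551, 0.   ]), array([0.438, 0.544, 0.   ])] top cam edge [array([0.256, 0.534, 0.   ]), array([0.254, 0.494, 0.1  ]), array([0.253, 0.455, 0.2  ])] [array([0.308, 0.508, 0.   ]), array([0.302, 0.471, 0.1  ]), array([0.295, 0.433, 0.2  ])]
-98.06543130446097 0.21459927684742575
-97.68814644860309 0.21782442071336305
-6.984184745355764 0.17296297047001197
t 0.9 pos [0.1786 0.599  0.2313] rpy [ 3.142 -0.     2.852] turn [ 0.    -0.    -0.187] shift before turn [-52.06 -40.4    3.13] after [-43.63 -49.39   3.13]
```

```bash
python3 -m handwheel '[{"dz":-4,"claw":52},{"dx":-2,"dy":-4},{"dx":-2,"dy":-4},{"dx":-3,"dy":-3},{"dx":-3,"dy":-3},{"dx":-3.5,"dy":-2.5},{"dx":-3.5,"dy":-2.5},{"dx":-3.5,"dy":-2.5}]' 40
python3 -m handwheel '[{"dx":-3.5,"dy":-2.5},{"dx":-3.5,"dy":-2.5},{"dx":-3.5,"dy":-2.5},{"dx":-3.5,"dy":-2.5},{"dx":-3.5,"dy":-2.5},{"dx":-3.5,"dy":-2},{"dx":-3.5,"dy":-2},{"dx":-3.5,"dy":-1.5}]'
python3 -c "
from h import *
go(.562,.063,.1,3.039)"
```

```text
t 0.9 pos [0.1786 0.599  0.2313] rpy [ 3.142 -0.     2.852] turn [ 0.    -0.    -0.187] shift before turn [-52.06 -40.4   13.13] after [-43.63 -49.39  13.13]schema error: expected keys dx, dy, dz, wx, wy, wz, claw
schema error: expected keys dx, dy, dz, wx, wy, wz, claw
```

```bash
python3 -m handwheel '[{"dx":0,"dy":-1,"dz":-4,"wx":0,"wy":0,"wz":0,"claw":52},{"dx":-2,"dy":-4,"dz":0,"wx":0,"wy":0,"wz":0,"claw":52},{"dx":-3,"dy":-5,"dz":0,"wx":0,"wy":0,"wz":0,"claw":52},{"dx":-4,"dy":-4,"dz":0,"wx":0,"wy":0,"wz":0,"claw":52},{"dx":-4.5,"dy":-3.5,"dz":0,"wx":0,"wy":0,"wz":0,"claw":52},{"dx":-4.5,"dy":-3.5,"dz":0,"wx":0,"wy":0,"wz":0,"claw":52},{"dx":-4.5,"dy":-3.5,"dz":0,"wx":0,"wy":0,"wz":0,"claw":52},{"dx":-4.5,"dy":-3.5,"dz":0,"wx":0,"wy":0,"wz":0,"claw":52}]' 40
python3 -c "
from h import *
go(.562,.063,.1,3.039)"
```

```text
clock: 1.9
position: [0.3582, 0.2519, 0.2716]
tool_rot: [3.141, 0.0, 2.852]
force: [1.4, 1.1, 0.1]
grip_width: 0.0446
finger_force: 0.0
t 1.9 pos [0.3582 0.2519 0.2716] rpy [3.141 0.    2.852] turn [ 0.001  0.    -0.187] shift before turn [-24.92 -12.29  17.16] after [-22.21 -16.7   17.16]
```

```bash
python3 -m handwheel '[{"dx":-4.5,"dy":-2,"dz":0,"wx":0,"wy":0,"wz":0,"claw":52},{"dx":-4.5,"dy":-2,"dz":0,"wx":0,"wy":0,"wz":0,"claw":52},{"dx":-4.5,"dy":-2,"dz":2,"wx":0,"wy":0,"wz":0,"claw":52},{"dx":-4.5,"dy":-2,"dz":3,"wx":0,"wy":0,"wz":0,"claw":52},{"dx":-4,"dy":-2,"dz":4,"wx":0,"wy":0,"wz":0,"claw":52},{"dx":-2,"dy":-1,"dz":4,"wx":0,"wy":0,"wz":0,"claw":52},{"dx":0,"dy":0,"dz":2,"wx":0,"wy":0,"wz":-0.18,"claw":52},{"dx":0,"dy":0,"dz":0,"wx":0,"wy":0,"wz":0,"claw":52}]' 40
python3 - <<'E'
from h import *
from workcell import optics
go(.562,.063,.1,3.039)
for c in("top","side"):
    f=optics.grab_frame(c)
    m=optics.masks_of("clamp",c)
    print(c,[(round(x["p"],2),x["rect"]) for x in m[:2]])
    cv2.imwrite(f"pics/{c}3.png",f["frame"])
a=cv2.imread("pics/top3.png")[100:216,310:407];b=cv2.imread("pics/side3.png")[145:261,312:409]
cv2.imwrite("pics/c3.png",cv2.resize(np.hstack([a,b]),None,fx=4,fy=4,interpolation=cv2.INTER_CUBIC))
E
```

```text
clock: 2.9
position: [0.5552, 0.079, 0.1202]
tool_rot: [-3.141, -0.003, 3.031]
force: [0.2, 0.1, 0.5]
grip_width: 0.0445
finger_force: 0.0
t 2.9 pos [0.5552 0.079  0.1202] rpy [-3.141e+00 -3.000e-03  3.031e+00] turn [-0.001 -0.003 -0.008] shift before turn [-0.86 -1.51  2.01] after [-0.84 -1.52  2.02]
top []
side [(0.79, [327.1, 195.6, 46.7, 10.7]), (0.4, [383.8, 148.4, 21.0, 102.8])]
```

View pics/c3.png

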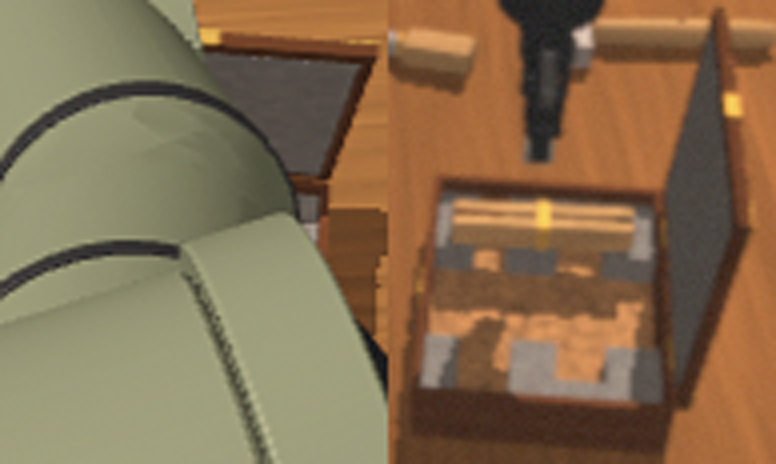

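The arm blocks the top view. In the side view the fingers are above the clamp, fingertip at about crop px (538,160), with the clamp's brass band at (543,215).

```bash
python3 -m handwheel '[{"dx":-0.8,"dy":-1.5,"dz":1,"wx":0,"wy":0,"wz":-0.008,"claw":52},{"dx":0,"dy":0,"dz":2.5,"wx":0,"wy":0,"wz":0,"claw":52},{"dx":0,"dy":0,"dz":1,"wx":0,"wy":0,"wz":0,"claw":52},{"dx":0,"dy":0,"dz":0,"wx":0,"wy":0,"wz":0,"claw":52}]' 40
python3 - <<'E'
from h import *
from workcell import optics,monitor
f=optics.grab_frame("side")
go(.562,.063,.041,3.039)
print((proj(f,monitor.observe()["position"])-[312,145])*4+[388,0])
a=f["frame"][145:261,312:409]
cv2.imwrite("pics/c4.png",cv2.resize(a,None,fx=5,fy=5,interpolation=cv2.INTER_CUBIC))
E
```

```text
clock: 3.6
position: [0.5621, 0.064, 0.0765]
tool_rot: [-3.141, -0.0, 3.039]
force: [0.2, 0.6, -0.3]
grip_width: 0.0445
finger_force: 0.0
t 3.65 pos [0.5624 0.064  0.077 ] rpy [3.141 0.    3.04 ] turn [0.    0.    0.001] shift before turn [ 0.03 -0.1   3.6 ] after [ 0.03 -0.1   3.6 ]
[542.13139902 197.40276243]
```

View pics/c4.png

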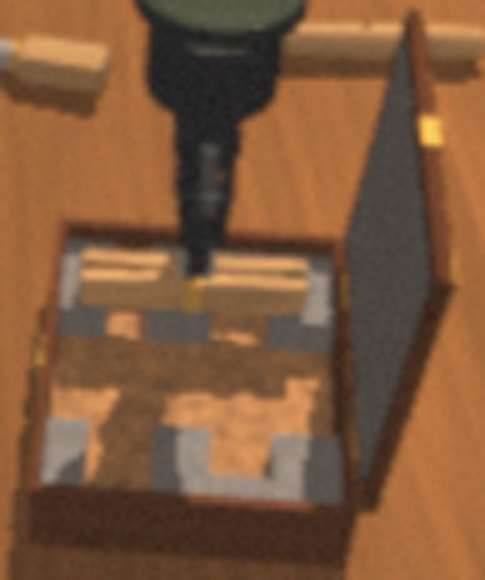

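The near finger is at (200,270), lined up with the brass band at (195,293). I'll go down and grip.

```bash
python3 -m handwheel '[{"dx":0,"dy":-0.1,"dz":1.2,"wx":0,"wy":0,"wz":0,"claw":52},{"dx":0,"dy":0,"dz":1.2,"wx":0,"wy":0,"wz":0,"claw":52},{"dx":0,"dy":0,"dz":0.9,"wx":0,"wy":0,"wz":0,"claw":52},{"dx":0,"dy":0,"dz":0,"wx":0,"wy":0,"wz":0,"claw":52},{"dx":0,"dy":0,"dz":0,"wx":0,"wy":0,"wz":0,"claw":20},{"dx":0,"dy":0,"dz":0,"wx":0,"wy":0,"wz":0,"claw":20},{"dx":0,"dy":0,"dz":0,"wx":0,"wy":0,"wz":0,"claw":20},{"dx":0,"dy":0,"dz":0,"wx":0,"wy":0,"wz":0,"claw":20}]' 40
python3 - <<'E'
from h import *
go(.584,-.002,.13,1.437)
E
```

```text
clock: 4.65
position: [0.5622, 0.0627, 0.0436]
tool_rot: [3.141, 0.0, 3.04]
force: [-0.5, -1.0, 4.8]
grip_width: 0.0271
finger_force: 40.1
t 4.65 pos [0.5622 0.0627 0.0436] rpy [3.141 0.    3.04 ] turn [0.    0.    1.603] shift before turn [-2.83 -6.21 -8.64] after [-6.12  3.02 -8.64]
```

```bash
python3 -m handwheel '[{"dx":0,"dy":0,"dz":-1.5,"wx":0,"wy":0,"wz":0,"claw":20},{"dx":0,"dy":0,"dz":-2.5,"wx":0,"wy":0,"wz":0,"claw":20},{"dx":0,"dy":0,"dz":-2.5,"wx":0,"wy":0,"wz":0.1,"claw":20},{"dx":0,"dy":0,"dz":-2,"wx":0,"wy":0,"wz":0.17,"claw":20},{"dx":0,"dy":0,"dz":0,"wx":0,"wy":0,"wz":0.18,"claw":20},{"dx":0,"dy":0,"dz":0,"wx":0,"wy":0,"wz":0.18,"claw":20},{"dx":0,"dy":0,"dz":0,"wx":0,"wy":0,"wz":0.18,"claw":20},{"dx":0,"dy":0,"dz":0,"wx":0,"wy":0,"wz":0.18,"claw":20}]' 40
python3 -m handwheel '[{"dx":0,"dy":0,"dz":0,"wx":0,"wy":0,"wz":0.18,"claw":20},{"dx":0,"dy":0,"dz":0,"wx":0,"wy":0,"wz":0.18,"claw":20},{"dx":0,"dy":0,"dz":0,"wx":0,"wy":0,"wz":0.18,"claw":20},{"dx":0,"dy":0,"dz":0,"wx":0,"wy":0,"wz":0.073,"claw":20},{"dx":0,"dy":0,"dz":0,"wx":0,"wy":0,"wz":0,"claw":20}]' 40
python3 - <<'E'
from h import *
go(.584,-.002,.08,1.437)
E
```

```text
clock: 5.65
position: [0.5621, 0.0629, 0.1293]
tool_rot: [3.141, -0.0, 2.044]
force: [-0.4, 0.2, -0.3]
grip_width: 0.0274
finger_force: 39.5
clock: 6.28
position: [0.5621, 0.063, 0.1289]
tool_rot: [3.141, -0.001, 1.438]
force: [-1.1, -0.1, -1.2]
grip_width: 0.0265
finger_force: 39.5
t 6.28 pos [0.5621 0.063  0.1289] rpy [ 3.141e+00 -1.000e-03  1.438e+00] turn [ 0.    -0.001  0.001] shift before turn [-6.15  3.03  4.89] after [-6.15  3.04  4.89]
```

```bash
python3 -m handwheel '[{"dx":-3,"dy":1.5,"dz":0,"wx":0,"wy":0,"wz":0,"claw":20},{"dx":-3.1,"dy":1.5,"dz":1.5,"wx":0,"wy":0,"wz":0,"claw":20},{"dx":0,"dy":0,"dz":2.5,"wx":0,"wy":0,"wz":0,"claw":20},{"dx":0,"dy":0,"dz":1.3,"wx":0,"wy":0,"wz":0,"claw":20},{"dx":0,"dy":0,"dz":0,"wx":0,"wy":0,"wz":0,"claw":20}]' 40
python3 - <<'E'
from h import *
from workcell import optics
f=optics.grab_frame("side");f2=optics.grab_frame("top")
go(.584,-.002,.018,1.437)
b=f2["frame"][100:216,310:407]
a=f["frame"][145:261,312:409]
cv2.imwrite("pics/c5.png",cv2.resize(np.hstack([a,b]),None,fx=4,fy=4,interpolation=cv2.INTER_CUBIC))
E
```

```text
clock: 6.9
position: [0.5833, -0.0014, 0.075]
tool_rot: [-3.14, -0.0, 1.438]
force: [0.1, 0.2, -1.1]
grip_width: 0.027
finger_force: 39.6
t 7.0 pos [ 0.5839 -0.0014  0.076 ] rpy [ 3.141 -0.     1.438] turn [ 0.001 -0.     0.001] shift before turn [-0.06  0.01  5.8 ] after [-0.05  0.01  5.8 ]
```

View pics/c5.png

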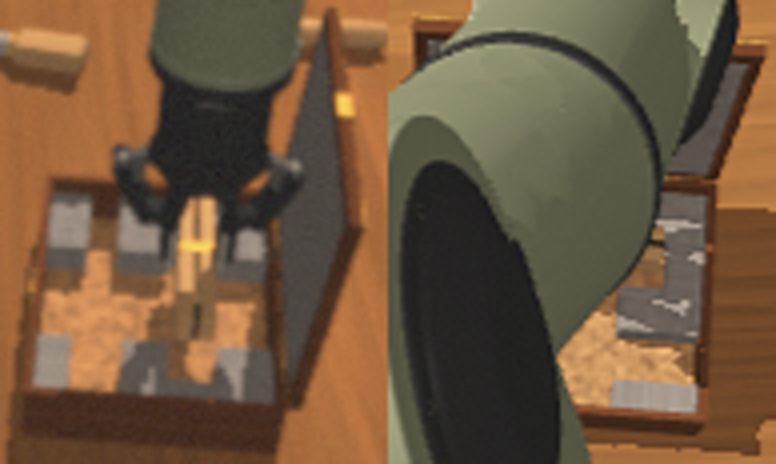

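```bash
python3 - <<'E'
from h import *
import pickle
g=pickle.load(open("d0.pkl","rb"))["side"]
S=lambda a,b:(312+(a+.5)/4,145+(b+.5)/4)
def loc(X,p=(.556,.001,-.134)):
    d=X[:2]-np.array(p[:2]);c,s=np.cos(p[2]),np.sin(p[2]);return np.round([c*d[0]+s*d[1],-s*d[0]+c*d[1]],4)
for q in((177,290),(213,293)):print("top near",loc(ray(g,*S(*q),.092)))
for q in((188,198),(217,198)):print("top far",loc(ray(g,*S(*q),.092)))
for q in((178,335),(211,340)):print("bottom near",loc(ray(g,*S(*q),.068)))
for q in((167,347),(219,351),(70,337),(122,343)):print("felt",loc(ray(g,*S(*q),.036)))
E
```

```text
top near [ 0.0144 -0.0451]
top near [ 0.0397 -0.0458]
top far [0.0227 0.0487]
top far [0.0444 0.0506]
bottom near [ 0.0171 -0.0658]
bottom near [ 0.0403 -0.0685]
felt [ 0.0119 -0.0502]
felt [ 0.0496 -0.0508]
felt [-0.0588 -0.0466]
felt [-0.0208 -0.0491]
```

```bash
python3 - <<'E'
from h import *
import pickle
g=pickle.load(open("d0.pkl","rb"))["side"]
c,s=np.cos(1.438),np.sin(1.438)
for x in(-.07,0,.07):
  for y in(.014,-.014):
    for z in(.068,.092):
      print(x,y,z,np.round((proj(g,(.5839+c*x-s*y,-.0014+s*x+c*y,z))-[312,145])*4))
E
```

```text
-0.07 0.014 0.068 [174. 338.]
-0.07 0.014 0.092 [177. 316.]
-0.07 -0.014 0.068 [214. 341.]
-0.07 -0.014 0.092 [218. 318.]
0 0.014 0.068 [174. 266.]
0 0.014 0.092 [177. 243.]
0 -0.014 0.068 [212. 268.]
0 -0.014 0.092 [216. 245.]
0.07 0.014 0.068 [174. 200.]
0.07 0.014 0.092 [177. 177.]
0.07 -0.014 0.068 [210. 202.]
0.07 -0.014 0.092 [214. 179.]
```

```bash
python3 -m handwheel '[{"dx":-0.3,"dy":0.13,"dz":1.5,"wx":0,"wy":0,"wz":0,"claw":20},{"dx":0,"dy":0,"dz":1.2,"wx":0,"wy":0,"wz":0,"claw":20},{"dx":0,"dy":0,"dz":0.7,"wx":0,"wy":0,"wz":0,"claw":20},{"dx":0,"dy":0,"dz":0.5,"wx":0,"wy":0,"wz":0,"claw":20},{"dx":0,"dy":0,"dz":0.3,"wx":0,"wy":0,"wz":0,"claw":20}]' 40
python3 -m handwheel '[{"dx":0,"dy":0,"dz":0.4,"wx":0,"wy":0,"wz":0,"claw":20},{"dx":0,"dy":0,"dz":0.4,"wx":0,"wy":0,"wz":0,"claw":20},{"dx":0,"dy":0,"dz":0.2,"wx":0,"wy":0,"wz":0,"claw":20}]' 40
```

```text
clock: 7.62
position: [0.5846, -0.005, 0.033]
tool_rot: [-3.142, 0.0, 1.437]
force: [-0.1, -0.4, -0.5]
grip_width: 0.0272
finger_force: 39.6
clock: 8.0
position: [0.5845, -0.0049, 0.0231]
tool_rot: [-3.142, -0.0, 1.437]
force: [-0.1, 0.2, -0.6]
grip_width: 0.0269
finger_force: 39.6
```

No contact, so it's already between the blocks (underside at about 0.016).

```bash
python3 -m handwheel '[{"dx":0,"dy":0,"dz":0.3,"wx":0,"wy":0,"wz":0,"claw":20},{"dx":0,"dy":0,"dz":0.25,"wx":0,"wy":0,"wz":0,"claw":20},{"dx":0,"dy":0,"dz":0.0,"wx":0,"wy":0,"wz":0,"claw":20}]' 40
```

```text
clock: 8.38
position: [0.5846, -0.005, 0.0177]
tool_rot: [-3.142, 0.0, 1.437]
force: [0.1, 0.5, -1.1]
grip_width: 0.027
finger_force: 39.5
```

```bash
python3 -m handwheel '[{"dx":0,"dy":0,"dz":0.15,"wx":0,"wy":0,"wz":0,"claw":20},{"dx":0,"dy":0,"dz":0.15,"wx":0,"wy":0,"wz":0,"claw":20},{"dx":0,"dy":0,"dz":0.0,"wx":0,"wy":0,"wz":0,"claw":20}]' 40
```

```text
clock: 8.75
position: [0.5846, -0.005, 0.0171]
tool_rot: [3.141, -0.002, 1.436]
force: [-17.0, 2.6, 51.6]
grip_width: 0.0271
finger_force: 46.5
```

```bash
python3 -m handwheel '[{"dx":0,"dy":0,"dz":-0.25,"wx":0,"wy":0,"wz":0,"claw":20},{"dx":0,"dy":0,"dz":0,"wx":0,"wy":0,"wz":0,"claw":50},{"dx":0,"dy":0,"dz":0,"wx":0,"wy":0,"wz":0,"claw":50},{"dx":0,"dy":0,"dz":0,"wx":0,"wy":0,"wz":0,"claw":50},{"dx":0,"dy":0,"dz":-2.5,"wx":0,"wy":0,"wz":0,"claw":50},{"dx":0,"dy":0,"dz":-4,"wx":0,"wy":0,"wz":0,"claw":50},{"dx":0,"dy":0,"dz":-4,"wx":0,"wy":0,"wz":0,"claw":50},{"dx":0,"dy":0,"dz":-2,"wx":0,"wy":0,"wz":0,"claw":50}]' 40
python3 - <<'E'
from h import *
go(.431,.3495,.1,2.865)
E
```

```text
clock: 9.75
position: [0.5851, -0.005, 0.1442]
tool_rot: [3.14, -0.0, 1.437]
force: [-0.9, 0.3, 0.1]
grip_width: 0.0426
finger_force: 0.0
t 9.75 pos [ 0.5851 -0.005   0.1442] rpy [ 3.14  -0.     1.437] turn [ 2.000e-03  1.000e-03 -1.428e+00] shift before turn [ 33.07 -20.02   4.39] after [24.51 29.9   4.42]
```

```bash
python3 -m handwheel '[{"dx":3,"dy":-2,"dz":0,"wx":0,"wy":0,"wz":0,"claw":50},{"dx":5,"dy":-3,"dz":0,"wx":0,"wy":0,"wz":0,"claw":50},{"dx":5,"dy":-3,"dz":0,"wx":0,"wy":0,"wz":0,"claw":50},{"dx":5,"dy":-3,"dz":0,"wx":0,"wy":0,"wz":0,"claw":50},{"dx":5,"dy":-3,"dz":0,"wx":0,"wy":0,"wz":0,"claw":50},{"dx":5,"dy":-3,"dz":0,"wx":0,"wy":0,"wz":0,"claw":50},{"dx":5,"dy":-3,"dz":0,"wx":0,"wy":0,"wz":0,"claw":50},{"dx":0,"dy":0,"dz":0,"wx":0,"wy":0,"wz":-0.178,"claw":50}]' 40
python3 -m handwheel '[{"dx":0,"dy":0,"dz":0,"wx":0,"wy":0,"wz":-0.178,"claw":50},{"dx":0,"dy":0,"dz":0,"wx":0,"wy":0,"wz":-0.178,"claw":50},{"dx":0,"dy":0,"dz":0,"wx":0,"wy":0,"wz":-0.178,"claw":50},{"dx":0,"dy":0,"dz":0,"wx":0,"wy":0,"wz":-0.178,"claw":50},{"dx":0,"dy":0,"dz":0,"wx":0,"wy":0,"wz":-0.178,"claw":50},{"dx":0,"dy":0,"dz":0,"wx":0,"wy":0,"wz":-0.178,"claw":50},{"dx":0,"dy":0,"dz":0,"wx":0,"wy":0,"wz":-0.178,"claw":50},{"dx":0,"dy":0,"dz":0,"wx":0,"wy":0,"wz":0,"claw":50}]' 40
python3 - <<'E'
from h import *
from workcell import optics
f=optics.grab_frame("side");f2=optics.grab_frame("top")
go(.431,.3495,.1,2.865)
ms=optics.masks_of("mandrel","side");print([(round(x["p"],2),x["rect"]) for x in ms])
b=f2["frame"][100:216,310:407]
a=f["frame"][110:226,265:362]
cv2.imwrite("pics/c6.png",cv2.resize(np.hstack([a,b]),None,fx=4,fy=4,interpolation=cv2.INTER_CUBIC))
E
```

```text
clock: 10.75
position: [0.4275, 0.3536, 0.1415]
tool_rot: [-3.141, -0.0, 1.624]
force: [0.3, -1.1, 0.3]
grip_width: 0.0425
finger_force: 0.0
clock: 11.75
position: [0.4306, 0.3486, 0.1423]
tool_rot: [3.141, -0.0, 2.859]
force: [-0.6, -0.7, -0.6]
grip_width: 0.0429
finger_force: 0.0
t 11.85 pos [0.4305 0.3486 0.1422] rpy [-3.141 -0.     2.856] turn [-0.    -0.    -0.009] shift before turn [-0.02  0.1   4.22] after [-0.02  0.1   4.22]
[(0.86, [284.1, 152.3, 47.2, 9.5]), (0.8, [229.3, 143.4, 19.8, 35.1]), (0.63, [326.7, 115.4, 23.5, 26.2])]
```

View pics/c6.png

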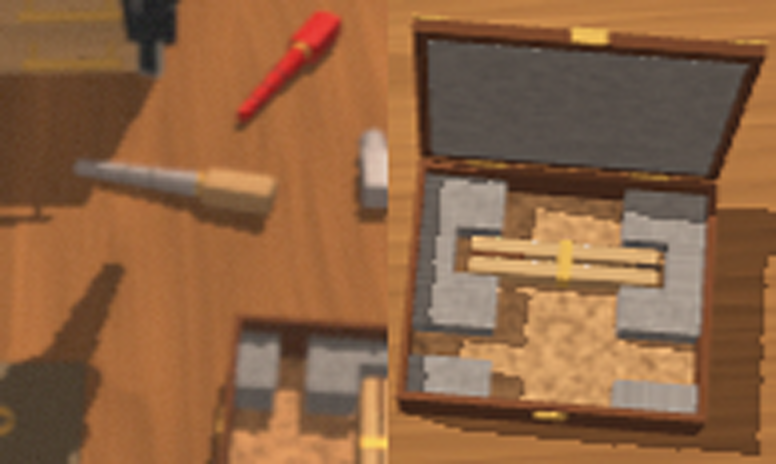

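The clamp lies inside its bay (top crop (470–660, 255)) and the whole case shows from above. The mandrel is undisturbed at about (175,180), so I'll grip its shaft.

```bash
python3 -m handwheel '[{"dx":0.1,"dy":0.2,"dz":3,"wx":0,"wy":0,"wz":-0.007,"claw":50},{"dx":0,"dy":0,"dz":4,"wx":0,"wy":0,"wz":0,"claw":50},{"dx":0,"dy":0,"dz":3,"wx":0,"wy":0,"wz":0,"claw":50},{"dx":0,"dy":0,"dz":2,"wx":0,"wy":0,"wz":0,"claw":50},{"dx":0,"dy":0,"dz":1,"wx":0,"wy":0,"wz":0,"claw":50},{"dx":0,"dy":0,"dz":0.6,"wx":0,"wy":0,"wz":0,"claw":50},{"dx":0,"dy":0,"dz":0,"wx":0,"wy":0,"wz":0,"claw":50}]' 40
python3 -c "
from h import *
go(.4296,.3506,.006,2.863)"
```

```text
clock: 12.78
position: [0.4301, 0.3511, 0.0065]
tool_rot: [3.141, 0.0, 2.867]
force: [0.7, 0.2, 0.0]
grip_width: 0.0429
finger_force: 0.0
t 12.78 pos [0.4301 0.3511 0.0065] rpy [3.141 0.    2.867] turn [0.    0.    0.004] shift before turn [ 0.04 -0.06  0.05] after [ 0.04 -0.06  0.05]
```

```bash
python3 -m handwheel '[{"dx":0,"dy":0,"dz":0,"wx":0,"wy":0,"wz":0,"claw":10},{"dx":0,"dy":0,"dz":0,"wx":0,"wy":0,"wz":0,"claw":10},{"dx":0,"dy":0,"dz":0,"wx":0,"wy":0,"wz":0,"claw":10},{"dx":0,"dy":0,"dz":0,"wx":0,"wy":0,"wz":0,"claw":10},{"dx":0,"dy":0,"dz":-1,"wx":0,"wy":0,"wz":0,"claw":10},{"dx":0,"dy":0,"dz":-2,"wx":0,"wy":0,"wz":0,"claw":10},{"dx":0,"dy":0,"dz":0,"wx":0,"wy":0,"wz":0,"claw":10}]' 60
python3 - <<'E'
from h import *
from workcell import optics
f=optics.grab_frame("side")
a=f["frame"][110:226,265:362]
cv2.imwrite("pics/c7.png",cv2.resize(a,None,fx=4,fy=4,interpolation=cv2.INTER_CUBIC))
go(.513,.021,.13,1.437)
E
```

```text
clock: 13.65
position: [0.4307, 0.3517, 0.0378]
tool_rot: [3.139, 0.001, 2.868]
force: [0.5, 0.2, -2.5]
grip_width: 0.0171
finger_force: 58.3
t 13.7 pos [0.4303 0.3514 0.0369] rpy [3.140e+00 1.000e-03 2.868e+00] turn [ 0.002 -0.     1.431] shift before turn [-16.9  -29.56  -9.34] after [-31.64  12.61  -9.31]
```

View pics/c7.png

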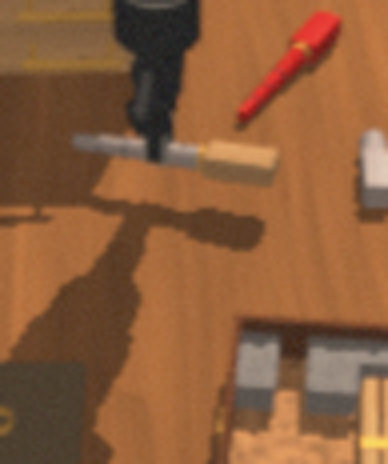

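The mandrel is held level at about 16 mm towards the tip from its middle: finger at crop (155,158), tip at (75,142), handle joint at (200,155).

```bash
python3 -m handwheel '[{"dx":0,"dy":0,"dz":-2.5,"wx":0,"wy":0,"wz":0.1,"claw":10},{"dx":0,"dy":0,"dz":-3.5,"wx":0,"wy":0,"wz":0.17,"claw":10},{"dx":0,"dy":0,"dz":-2.5,"wx":0,"wy":0,"wz":0.17,"claw":10},{"dx":0,"dy":0,"dz":-1,"wx":0,"wy":0,"wz":0.17,"claw":10},{"dx":0,"dy":0,"dz":0,"wx":0,"wy":0,"wz":0.17,"claw":10},{"dx":0,"dy":0,"dz":0,"wx":0,"wy":0,"wz":0.17,"claw":10},{"dx":0,"dy":0,"dz":0,"wx":0,"wy":0,"wz":0.17,"claw":10},{"dx":0,"dy":0,"dz":0,"wx":0,"wy":0,"wz":0.17,"claw":10}]' 60
python3 -m handwheel '[{"dx":0,"dy":0,"dz":0,"wx":0,"wy":0,"wz":0.141,"claw":10},{"dx":-2,"dy":0.7,"dz":0,"wx":0,"wy":0,"wz":0,"claw":10},{"dx":-4,"dy":1.5,"dz":0,"wx":0,"wy":0,"wz":0,"claw":10},{"dx":-5,"dy":2,"dz":0,"wx":0,"wy":0,"wz":0,"claw":10},{"dx":-5,"dy":2,"dz":0,"wx":0,"wy":0,"wz":0,"claw":10},{"dx":-5,"dy":2,"dz":0,"wx":0,"wy":0,"wz":0,"claw":10},{"dx":-4,"dy":2,"dz":0,"wx":0,"wy":0,"wz":0,"claw":10},{"dx":-3,"dy":1,"dz":0,"wx":0,"wy":0,"wz":0,"claw":10}]' 60
python3 -c "
from h import *
go(.5175,.0225,.08,1.437)"
```

```text
clock: 14.7
position: [0.4298, 0.3509, 0.1307]
tool_rot: [-3.141, 0.001, 1.572]
force: [0.3, 0.1, -2.9]
grip_width: 0.0168
finger_force: 58.7
clock: 15.7
position: [0.5037, 0.0554, 0.1312]
tool_rot: [3.141, 0.001, 1.437]
force: [-0.1, 0.4, -2.0]
grip_width: 0.0169
finger_force: 58.6
t 15.7 pos [0.5037 0.0554 0.1312] rpy [3.141e+00 1.000e-03 1.437e+00] turn [ 0.     0.001 -0.   ] shift before turn [-3.08  1.8   5.12] after [-3.08  1.8   5.12]
```

```bash
python3 -m handwheel '[{"dx":-2.2,"dy":1.2,"dz":2,"wx":0,"wy":0,"wz":0,"claw":10},{"dx":0,"dy":0,"dz":2.5,"wx":0,"wy":0,"wz":0,"claw":10},{"dx":0,"dy":0,"dz":0.6,"wx":0,"wy":0,"wz":0,"claw":10},{"dx":0,"dy":0,"dz":0,"wx":0,"wy":0,"wz":0,"claw":10}]' 60
python3 - <<'E'
from h import *
from workcell import optics,monitor
f=optics.grab_frame("side")
go(.5175,.0225,.014,1.437)
a=f["frame"][145:261,307:404]
cv2.imwrite("pics/c8.png",cv2.resize(a,None,fx=5,fy=5,interpolation=cv2.INTER_CUBIC))
P=np.array(monitor.observe()["position"]);d=np.array([.1336,.991,0]);n=np.array([.991,-.1336,0])
k=lambda X:np.round((proj(f,X)-[307,145])*5)
z=P[2]-.0065
for x in(-.095,-.029):print(x,[k([*(P+d*(x-.016)+n*w)[:2],z+h]) for w in(-.016,.016) for h in(0,.024)])
print("tip",k([*(P+d*(.095-.016))[:2],z+.012]))
for p in((.557,.001,-.134),):
  R=lambda x,y,z:k([p[0]+.991*x+.1336*y,p[1]-.1336*x+.991*y,z])
  print("felt",R(-.061,-.045,.036),R(-.023,-.045,.036),R(-.054,.045,.036),R(-.03,.045,.036),R(-.061,-.105,.036),R(-.023,-.105,.036))
E
```

```text
clock: 16.2
position: [0.5123, 0.0348, 0.0804]
tool_rot: [-3.141, 0.0, 1.437]
force: [0.4, -0.1, -2.2]
grip_width: 0.0164
finger_force: 58.7
t 16.25 pos [0.5126 0.0351 0.0808] rpy [3.141 0.    1.437] turn [0. 0. 0.] shift before turn [-1.18  0.65  6.68] after [-1.18  0.65  6.68]
-0.095 [array([104., 426.]), array([105., 398.]), array([161., 430.]), array([163., 401.])]
-0.029 [array([110., 340.]), array([111., 311.]), array([165., 343.]), array([167., 314.])]
tip [147. 183.]
felt [111. 419.] [176. 424.] [130. 310.] [169. 312.] [106. 501.] [173. 505.]
```

View pics/c8.png

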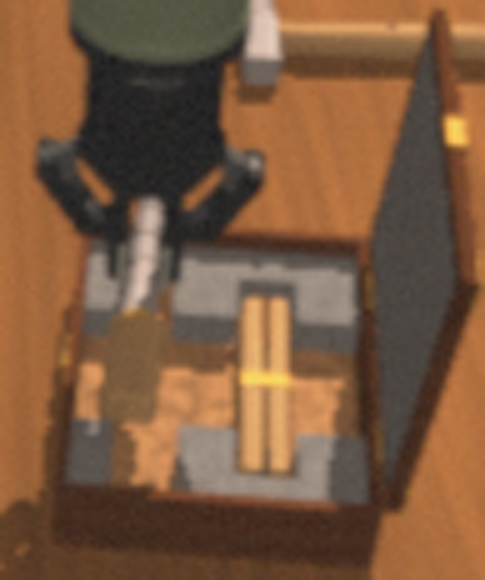

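The mandrel hangs over the long bay with its handle (105–165, 312–420) towards -y. The bay's edges in the near felt, at x≈111 and 178, match the model. I'll shift it to the middle and lower it.

```bash
python3 -m handwheel '[{"dx":-0.6,"dy":0.35,"dz":0,"wx":0,"wy":0,"wz":0,"claw":10},{"dx":-0.6,"dy":0.35,"dz":0.5,"wx":0,"wy":0,"wz":0,"claw":10},{"dx":0,"dy":0,"dz":1.5,"wx":0,"wy":0,"wz":0,"claw":10},{"dx":0,"dy":0,"dz":1.5,"wx":0,"wy":0,"wz":0,"claw":10},{"dx":0,"dy":0,"dz":0.5,"wx":0,"wy":0,"wz":0,"claw":10},{"dx":0,"dy":0,"dz":0,"wx":0,"wy":0,"wz":0,"claw":10}]' 60
python3 -m handwheel '[{"dx":0,"dy":0,"dz":0.5,"wx":0,"wy":0,"wz":0,"claw":10},{"dx":0,"dy":0,"dz":0.5,"wx":0,"wy":0,"wz":0,"claw":10},{"dx":0,"dy":0,"dz":0,"wx":0,"wy":0,"wz":0,"claw":10}]' 60
```

```text
clock: 17.0
position: [0.5178, 0.0222, 0.0398]
tool_rot: [-3.141, 0.0, 1.437]
force: [0.1, -1.1, -3.2]
grip_width: 0.0167
finger_force: 58.2
clock: 17.38
position: [0.5179, 0.0224, 0.0301]
tool_rot: [-3.141, 0.0, 1.437]
force: [0.9, 0.1, -2.2]
grip_width: 0.0169
finger_force: 58.3
```

Free so far, and it is now inside the bay.

```bash
python3 -m handwheel '[{"dx":0,"dy":0,"dz":0.5,"wx":0,"wy":0,"wz":0,"claw":10},{"dx":0,"dy":0,"dz":0.4,"wx":0,"wy":0,"wz":0,"claw":10},{"dx":0,"dy":0,"dz":0.2,"wx":0,"wy":0,"wz":0,"claw":10},{"dx":0,"dy":0,"dz":0,"wx":0,"wy":0,"wz":0,"claw":10}]' 60
python3 -m handwheel '[{"dx":0,"dy":0,"dz":0.15,"wx":0,"wy":0,"wz":0,"claw":10},{"dx":0,"dy":0,"dz":0,"wx":0,"wy":0,"wz":0,"claw":10}]' 60
```

```text
clock: 17.88
position: [0.5178, 0.0222, 0.0192]
tool_rot: [-3.141, 0.0, 1.437]
force: [0.9, 0.1, -2.0]
grip_width: 0.0167
finger_force: 58.3
clock: 18.12
position: [0.5179, 0.0223, 0.0178]
tool_rot: [-3.142, 0.0, 1.437]
force: [0.9, -0.3, -2.8]
grip_width: 0.0167
finger_force: 58.4
```

```bash
python3 -m handwheel '[{"dx":0,"dy":0,"dz":0.1,"wx":0,"wy":0,"wz":0,"claw":10},{"dx":0,"dy":0,"dz":0.0,"wx":0,"wy":0,"wz":0,"claw":10}]' 60
python3 -m handwheel '[{"dx":0,"dy":0,"dz":0.1,"wx":0,"wy":0,"wz":0,"claw":10},{"dx":0,"dy":0,"dz":0,"wx":0,"wy":0,"wz":0,"claw":10}]' 60
```

```text
clock: 18.38
position: [0.518, 0.0223, 0.0171]
tool_rot: [3.141, -0.0, 1.437]
force: [-2.8, -0.1, 6.8]
grip_width: 0.0167
finger_force: 59.4
clock: 18.62
position: [0.5181, 0.0223, 0.0169]
tool_rot: [3.141, -0.001, 1.436]
force: [-7.5, 1.3, 29.3]
grip_width: 0.0165
finger_force: 61.8
```

```bash
python3 -m handwheel '[{"dx":0,"dy":0,"dz":-0.2,"wx":0,"wy":0,"wz":0,"claw":10},{"dx":0,"dy":0,"dz":0,"wx":0,"wy":0,"wz":0,"claw":45},{"dx":0,"dy":0,"dz":0,"wx":0,"wy":0,"wz":0,"claw":45},{"dx":0,"dy":0,"dz":0,"wx":0,"wy":0,"wz":0,"claw":45},{"dx":0,"dy":0,"dz":-2,"wx":0,"wy":0,"wz":0,"claw":45},{"dx":0,"dy":0,"dz":-4,"wx":0,"wy":0,"wz":0,"claw":45},{"dx":0,"dy":0,"dz":-5,"wx":0,"wy":0,"wz":0,"claw":0},{"dx":0,"dy":0,"dz":-5,"wx":0,"wy":0,"wz":0,"claw":0}]' 40
python3 -m handwheel '[{"dx":0,"dy":0,"dz":-5,"wx":0,"wy":0,"wz":0,"claw":0},{"dx":0,"dy":0,"dz":-5,"wx":0,"wy":0,"wz":0,"claw":0},{"dx":0,"dy":0,"dz":-4,"wx":0,"wy":0,"wz":0,"claw":0},{"dx":0,"dy":0,"dz":0,"wx":0,"wy":0,"wz":0,"claw":0}]' 40
python3 - <<'E'
from h import *
from workcell import optics
f=optics.grab_frame("side");f2=optics.grab_frame("top")
a=f["frame"][145:261,307:404];b=f2["frame"][100:216,310:407]
cv2.imwrite("pics/c9.png",cv2.resize(np.hstack([a,b]),None,fx=4,fy=4,interpolation=cv2.INTER_CUBIC))
hx,hy=.557+.991*.091,.001-.1336*.091;h=.085
go(hx+.991*h,hy-.1336*h,.30,1.437)
o=None
for th in np.r_[1.75,np.arange(1.6,-.1,-.2)]:
    r=.155;c=np.array([-r*np.cos(th)+.01*np.sin(th)+.0145,.05+r*np.sin(th)+.01*np.cos(th)])*100
    print(round(th,2),np.round(c,2),None if o is None else np.round(c-o,2));o=c
E
```

```text
clock: 19.62
position: [0.5176, 0.0222, 0.1792]
tool_rot: [-3.141, 0.0, 1.436]
force: [0.5, 0.7, -0.1]
grip_width: 0.0028
finger_force: 0.0
clock: 20.12
position: [0.5188, 0.0223, 0.3201]
tool_rot: [3.138, -0.002, 1.437]
force: [-1.0, 0.8, -1.1]
grip_width: -0.0001
finger_force: 0.0
t 20.23 pos [0.5177 0.0225 0.3175] rpy [-3.141 -0.     1.437] turn [-0. -0.  0.] shift before turn [-1.62 21.78  1.75] after [-1.61 21.78  1.75]
1.75 [ 5.2  20.07] None
1.6 [ 2.9  20.46] [-2.29  0.39]
1.4 [-0.2  20.44] [-3.1  -0.02]
1.2 [-3.23 19.81] [-3.04 -0.64]
1.0 [-6.08 18.58] [-2.85 -1.23]
0.8 [-8.63 16.82] [-2.55 -1.77]
0.6 [-10.78  14.58] [-2.15 -2.24]
0.4 [-12.44  11.96] [-1.66 -2.62]
0.2 [-13.54   9.06] [-1.11 -2.9 ]
0.0 [-14.05   6.  ] [-0.51 -3.06]
```

View pics/c9.png

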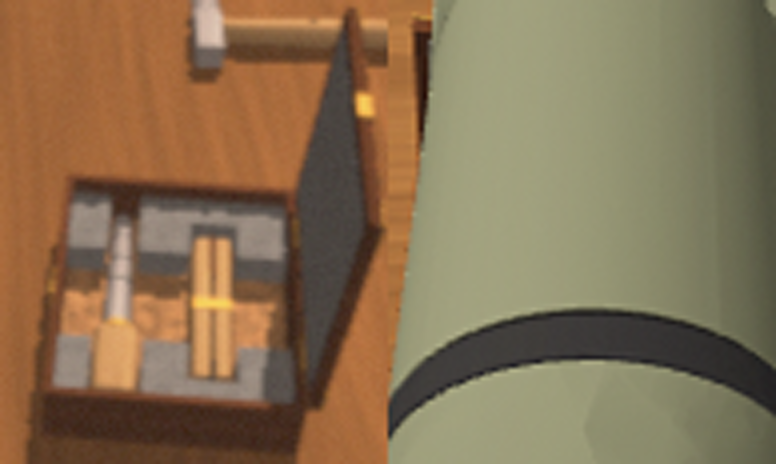

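Both tools lie in their bays: mandrel at (118,300) with the handle at the -y end, clamp at (212,305). Next I'll check the mandrel's position along the bay and move behind the lid.

```bash
python3 -m handwheel '[{"dx":-0.6,"dy":2,"dz":0,"wx":0,"wy":0,"wz":0,"claw":0},{"dx":-1,"dy":4,"dz":0,"wx":0,"wy":0,"wz":0,"claw":0},{"dx":0,"dy":4.5,"dz":0,"wx":0,"wy":0,"wz":0,"claw":0},{"dx":0,"dy":4.5,"dz":0,"wx":0,"wy":0,"wz":0,"claw":0},{"dx":0,"dy":4.5,"dz":0,"wx":0,"wy":0,"wz":0,"claw":0},{"dx":0,"dy":2.5,"dz":0,"wx":0,"wy":0,"wz":0,"claw":0},{"dx":0,"dy":0,"dz":0,"wx":0,"wy":0,"wz":0,"claw":0}]' 40
python3 - <<'E'
from h import *
import pickle
g=pickle.load(open("d0.pkl","rb"))["side"]
S=lambda a,b:(307+(a+.5)/4,145+(b+.5)/4)
def loc(X,p=(.557,.001,-.134)):
    d=X[:2]-np.array(p[:2]);c,s=np.cos(p[2]),np.sin(p[2]);return np.round([c*d[0]+s*d[1],-s*d[0]+c*d[1]],4)
print("joint",loc(ray(g,*S(118,320),.033)),"tip",loc(ray(g,*S(123,217),.028)),"band",loc(ray(g,*S(212,303),.034)),"felt -45",loc(ray(g,*S(88,338),.036)),loc(ray(g,*S(141,342),.036)))
hx,hy=.557+.991*.091,.001-.1336*.091;h=.08
go(hx+.991*h,hy-.1336*h,.20,1.437)
E
```

```text
clock: 21.1
position: [0.7342, -0.0238, 0.3148]
tool_rot: [-3.138, 0.001, 1.436]
force: [-0.7, 0.5, 0.0]
grip_width: 0.0002
finger_force: 0.0
joint [-0.04  -0.026] tip [-0.0401  0.0875] band [ 0.0296 -0.0041] felt -45 [-0.0612 -0.0478] [-0.0225 -0.0484]
t 21.1 pos [ 0.7342 -0.0238  0.3148] rpy [-3.138e+00  1.000e-03  1.436e+00] turn [-0.003  0.001 -0.001] shift before turn [ 0.11 -0.76 11.48] after [ 0.09 -0.8  11.48]
```

```bash
python3 -m handwheel '[{"dx":0,"dy":0,"dz":3,"wx":0,"wy":0,"wz":0,"claw":0},{"dx":0,"dy":0,"dz":4,"wx":0,"wy":0,"wz":0,"claw":0},{"dx":0,"dy":0,"dz":3,"wx":0,"wy":0,"wz":0,"claw":0},{"dx":0,"dy":0,"dz":1.3,"wx":0,"wy":0,"wz":0,"claw":0},{"dx":0,"dy":0,"dz":0,"wx":0,"wy":0,"wz":0,"claw":0}]' 40
python3 -m handwheel '[{"dx":0,"dy":-1,"dz":0,"wx":0,"wy":0,"wz":0,"claw":0},{"dx":0,"dy":-1,"dz":0,"wx":0,"wy":0,"wz":0,"claw":0},{"dx":0,"dy":-1,"dz":0,"wx":0,"wy":0,"wz":0,"claw":0},{"dx":0,"dy":-1,"dz":0,"wx":0,"wy":0,"wz":0,"claw":0}]' 40
```

```text
clock: 21.72
position: [0.7333, -0.0229, 0.2044]
tool_rot: [-3.14, 0.0, 1.437]
force: [1.1, 0.6, 0.9]
grip_width: 0.0004
finger_force: 0.0
clock: 22.22
position: [0.6935, -0.0174, 0.2052]
tool_rot: [3.141, -0.0, 1.437]
force: [0.1, -0.6, -0.2]
grip_width: -0.0003
finger_force: 0.0
```

```bash
python3 -m handwheel '[{"dx":0,"dy":-1,"dz":0,"wx":0,"wy":0,"wz":0,"claw":0},{"dx":0,"dy":-1,"dz":0,"wx":0,"wy":0,"wz":0,"claw":0}]' 40
python3 -m handwheel '[{"dx":0,"dy":-1,"dz":0,"wx":0,"wy":0,"wz":0,"claw":0},{"dx":0,"dy":-1,"dz":0,"wx":0,"wy":0,"wz":0,"claw":0}]' 40
```

```text
clock: 22.48
position: [0.6741, -0.0148, 0.2052]
tool_rot: [3.14, -0.0, 1.437]
force: [2.8, 0.4, 2.8]
grip_width: 0.0002
finger_force: 1.3
clock: 22.72
position: [0.654, -0.0121, 0.2049]
tool_rot: [3.141, -0.0, 1.437]
force: [2.3, 0.9, 0.7]
grip_width: -0.0002
finger_force: 1.2
```

The finger is pushing the lid at about 2.5 N. I'll follow its arc.

```bash
python3 -m handwheel '[{"dx":0,"dy":-1,"dz":0,"wx":0,"wy":0,"wz":0,"claw":0},{"dx":0,"dy":-1.5,"dz":0.2,"wx":0,"wy":0,"wz":0,"claw":0},{"dx":0,"dy":-1.5,"dz":0.4,"wx":0,"wy":0,"wz":0,"claw":0},{"dx":0,"dy":-1.45,"dz":0.55,"wx":0,"wy":0,"wz":0,"claw":0},{"dx":0,"dy":-1.4,"dz":0.7,"wx":0,"wy":0,"wz":0,"claw":0}]' 40
python3 -m handwheel '[{"dx":0,"dy":-1.3,"dz":0.8,"wx":0,"wy":0,"wz":0,"claw":0},{"dx":0,"dy":-1.25,"dz":0.95,"wx":0,"wy":0,"wz":0,"claw":0},{"dx":0,"dy":-1.1,"dz":1.1,"wx":0,"wy":0,"wz":0,"claw":0},{"dx":0,"dy":-1.05,"dz":1.15,"wx":0,"wy":0,"wz":0,"claw":0}]' 40
```

```text
clock: 23.35
position: [0.5858, -0.0029, 0.1863]
tool_rot: [3.142, -0.0, 1.437]
force: [2.0, 1.2, 1.2]
grip_width: 0.0
finger_force: 1.0
clock: 23.85
position: [0.5392, 0.0033, 0.1457]
tool_rot: [-3.141, 0.0, 1.437]
force: [1.3, -0.1, 0.4]
grip_width: 0.0001
finger_force: 0.7
```

```bash
python3 -c "
from h import *
hx,hy=.557+.991*.091,.001-.1336*.091
from workcell import monitor
P=np.array(monitor.observe()['position']);print((P[0]-hx)*.991-(P[1]-hy)*.1336,P[2])"
```

```text
-0.10890735378023925 0.14565273452476465
```

```bash
python3 -m handwheel '[{"dx":0,"dy":-0.9,"dz":1.3,"wx":0,"wy":0,"wz":0,"claw":0},{"dx":0,"dy":-0.75,"dz":1.35,"wx":0,"wy":0,"wz":0,"claw":0},{"dx":0,"dy":-0.6,"dz":1.4,"wx":0,"wy":0,"wz":0,"claw":0},{"dx":0,"dy":-0.5,"dz":1.45,"wx":0,"wy":0,"wz":0,"claw":0},{"dx":0,"dy":-0.3,"dz":1.2,"wx":0,"wy":0,"wz":0,"claw":0},{"dx":0,"dy":-0.1,"dz":0.8,"wx":0,"wy":0,"wz":0,"claw":0}]' 40
python3 -m handwheel '[{"dx":0,"dy":0,"dz":0.4,"wx":0,"wy":0,"wz":0,"claw":0},{"dx":0,"dy":0,"dz":0.3,"wx":0,"wy":0,"wz":0,"claw":0}]' 40
```

```text
clock: 24.6
position: [0.5086, 0.0073, 0.0705]
tool_rot: [-3.141, 0.0, 1.437]
force: [-1.2, -0.2, 1.2]
grip_width: 0.0001
finger_force: 0.5
clock: 24.85
position: [0.509, 0.0073, 0.0642]
tool_rot: [3.141, 0.0, 1.437]
force: [-0.9, 0.5, 0.8]
grip_width: -0.0001
finger_force: 0.5
```

```bash
python3 -m handwheel '[{"dx":0,"dy":0,"dz":0.2,"wx":0,"wy":0,"wz":0,"claw":0},{"dx":0,"dy":0,"dz":0.15,"wx":0,"wy":0,"wz":0,"claw":0},{"dx":0,"dy":0,"dz":0,"wx":0,"wy":0,"wz":0,"claw":0}]' 40
python3 -m handwheel '[{"dx":0,"dy":0,"dz":0.1,"wx":0,"wy":0,"wz":0,"claw":0},{"dx":0,"dy":0,"dz":0,"wx":0,"wy":0,"wz":0,"claw":0}]' 40
```

```text
clock: 25.22
position: [0.5089, 0.0074, 0.0608]
tool_rot: [3.141, 0.0, 1.437]
force: [0.9, -0.3, 0.1]
grip_width: -0.0002
finger_force: 0.0
clock: 25.48
position: [0.5091, 0.0074, 0.0605]
tool_rot: [3.141, -0.001, 1.437]
force: [-3.4, 0.6, 16.8]
grip_width: 0.0001
finger_force: 8.3
```

A firm 17 N stop at 60 mm means the lid is shut. I'll withdraw and check.

```bash
python3 -m handwheel '[{"dx":0,"dy":0,"dz":-1,"wx":0,"wy":0,"wz":0,"claw":0},{"dx":0,"dy":0,"dz":-3,"wx":0,"wy":0,"wz":0,"claw":0},{"dx":0,"dy":0,"dz":-5,"wx":0,"wy":0,"wz":0,"claw":0},{"dx":0,"dy":0,"dz":-5,"wx":0,"wy":0,"wz":0,"claw":0},{"dx":0,"dy":0,"dz":-5,"wx":0,"wy":0,"wz":0,"claw":0},{"dx":0,"dy":0,"dz":-4,"wx":0,"wy":0,"wz":0,"claw":0},{"dx":0,"dy":0,"dz":0,"wx":0,"wy":0,"wz":0,"claw":0},{"dx":0,"dy":0,"dz":0,"wx":0,"wy":0,"wz":0,"claw":0}]' 40
python3 - <<'E'
from h import *
from workcell import optics
f=optics.grab_frame("side")
for n in("case","file","jar","hammer"):print(n,[(round(x["p"],2),x["rect"]) for x in optics.masks_of(n,"side")[:1]])
p=(.557,.001,-.134)
for z in(.06,):print([np.round(proj(f,(p[0]+.991*x+.1336*y,p[1]-.1336*x+.991*y,z)),1).tolist() for x in(-.091,.091) for y in(-.111,.111)])
a=f["frame"][130:280,280:440]
cv2.imwrite("pics/c10.png",cv2.resize(a,None,fx=4,fy=4,interpolation=cv2.INTER_CUBIC))
E
```

```text
clock: 26.48
position: [0.5085, 0.0076, 0.2895]
tool_rot: [-3.141, -0.0, 1.437]
force: [-1.1, 0.6, 0.5]
grip_width: -0.0001
finger_force: 0.0
case [(0.91, [315.5, 186.8, 66.2, 71.5])]
file [(0.98, [314.3, 297.7, 46.8, 68.3])]
jar [(0.95, [416.3, 313.1, 28.1, 35.6])]
hammer [(0.71, [353.7, 140.9, 54.5, 19.9])]
[[317.4, 240.8], [322.7, 186.1], [383.8, 245.1], [380.0, 189.5]]
```

```bash
python3 - <<'E'
import cv2,numpy as np
b=cv2.imread("pics/c10.png")[2::4,2::4]
# brightness profile along column through the case's near side (lid/wall seam)
print(b[40:130:3,60].tolist())
E
```

```text
[[60, 107, 169], [63, 106, 171], [61, 109, 169], [58, 107, 169], [60, 106, 167], [59, 103, 165], [42, 66, 111], [42, 66, 109], [46, 69, 115], [42, 67, 113], [46, 72, 118], [42, 70, 118], [46, 71, 119], [41, 67, 120], [47, 74, 124], [49, 75, 126], [45, 71, 126], [48, 75, 128], [48, 74, 129], [51, 78, 130], [51, 76, 132], [47, 75, 130], [50, 75, 131], [48, 75, 129], [32, 50, 82], [25, 42, 66], [28, 41, 66], [25, 40, 65], [32, 45, 72], [37, 62, 91]]
```

The case outline in the side camera (top row 187, right edge 382) matches a shut lid, and the file, jar and hammer are where they were.

```bash
python3 -c "
from workcell import job_done
print(job_done())"
```

```text
the job is handed in; nothing more can be done
None
```

I laid the clamp and mandrel in their bays, closed the lid gently and handed the job in at about 26.5 s; the file, jar and hammer were not disturbed, and the judge's verdict was not shown.

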